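Sift the nuts out of the bobbins

ROBOT

A 6-joint arm with a two-finger parallel gripper is mounted at the origin on the work surface. World frame = base frame: x ahead of the robot, y to its left, z up, the work surface at z = 0. Lengths are in mm, angles in rad, forces in N, time in s.
With the tool pointing down it reaches from about 300 to 775 mm from the base axis. Payload 14.6 kg.
Tool frame: the origin (TCP) lies at the very end of the fingers, on their centre line; the grasp point (between the pads) lies 19 mm behind it; z points along the fingers, y is the line along which they close (so a half turn about z gives the same grasp; the last joint's range is limited). The gripper opens to 94 mm and grips with 3 to 60 N. Pads are 16 mm wide; open, the fingers measure 119 mm over their backs; the gripper's body (75 mm by 177 mm) begins 78 mm behind the grasp point.
Start: joints at [1.077, 0.3, 1.521, -0, 1.321, -0.067], TCP at [227.674, 500.653, 205.446] pointing down, gripper open.
Joint ranges: [-3.03, 3.03], [-0.79, 2.21], [0.23, 2.52], [-1.04, 4.18], [0, 3.07], [-2.55, 2.55]. Speed limits (rad/s): [2.22, 2.22, 2.57, 3.14, 3.14, 3.14].

INTERFACE

Orientations are given as [roll, pitch, yaw] about the fixed x, y, z axes, in that order (R = Rz(yaw) Ry(pitch) Rx(roll)).
In Python, from cell import manip gives the robot as it stands. The module is installed in compiled form; this text tells all that it offers.
- The arm moves only by the shell command python3 -m inch 'ROWS' [FORCE]. ROWS is JSON, a list of rows, each an object of numbers: "gripper": the opening, from 0 (shut) to 1 (fully open); "dx", "dy", "dz": the shift along the world's x, y, z in m; "wx", "wy", "wz": the turn, a rotation vector about the world's x, y, z in degrees. A call has exactly 5 rows; each row is the pose to reach, as a shift and turn from the pose commanded when the call began; what a row does not reach only later rows make up. A row lasts 1/12 s, in which the tool goes at most 41.7 mm and 7.16 degrees, less where a joint would pass 70% of its speed; a pose out of reach is approached as far as the arm can. A call with a gripper value outside its range is refused whole. The fingers move at their own pace and stop on an object; FORCE is the grip in N (left out, the last holds). Time passes only in rows, so rows that repeat a pose let the fingers close, or fill a call up. It gives the time, the measured TCP pose, the force, the opening and the grip force at its end, in the units of the state.
- manip.read_state(): the state, without advancing time (a new reading comes with each control period).
- manip.camera(name): name is "scene" or "top"; returns the picture (420x560x3 uint8, blue, green, red); there is no depth.
- manip.camera_info(name): a dict with "camera_matrix" (3x3 intrinsics, pixels), "D" ([k1, k2, p1, p2, k3] as OpenCV has them; the pictures are not rectified), "R" (3x3) and "t" (3): a world point X has camera coordinates R X + t. Camera axes: x right, y down, z forward; pixel columns grow to the right and rows downward; lengths in mm; the calibration is good to about 2 mm. A picture is of the moment at which its call begins. camera_info takes no time and is no camera call.
- manip.sign_off(): hands the job in; it is judged then, once.
The state is a dict: "clock": time; "joints": joint angles; "qd": joint speeds; "effort": joint torques, N m; "eef_pos": TCP position; "eef_rot": TCP orientation; "wrist_force": force on the tool from outside, world axes, zero at the start; "moment": the same for the moment, N m; "finger_gap": finger opening in mm; "finger_force": force on a finger pad.
Only numpy, scipy, OpenCV 4.12 (cv2) and the standard library are available. Lean on these libraries where they do the work, as an engineer would, in place of code of your own. Each camera call takes 0.05 s, during which the arm holds its last target. There are 200 camera calls.

TASK

Lift the sieve by its handle, lower it gently by its flanges onto the middle of the catch tray's two runners, and, keeping it level and resting lightly on the runners (never pressing hard), shake it side to side along them until all five small nuts have dropped into the tray. Then set the sieve with the three bobbins still in it back upright on its mat and let go; leave the screwdriver, oil bottle and reel alone.

Things in the scene. Friction and masses are not known exactly. Their poses are not given: they have to be found in the camera images.
- sieve: Open steel sifting basket with a fixed bail handle, loose, standing on the mat. Outside 116 (x) x 116 (y) x 33 mm high, walls 3 mm. Origin: centre of its underside; z up. About 0.4 kg (varies by a quarter) plus 0.11 kg of parts in it. Sieve, runners and parts are smooth metal, friction near 0.3.
- sieve_floor (a point): Middle of the sieve floor's upper face, 3 mm above the sieve's origin, axes as the sieve's. The floor, 110 x 110 mm inside, is five flat bars along x (at y = -51.5, -27.5, 0, 27.5, 51.5 mm; outer two 7 mm, others 14 mm wide) with four slots 13.5 mm wide between. Shaking along y moves the nuts off the bars into the slots; it takes brisk strokes of some 50 mm.
- flange (a point): Middle of the underside of the sieve's +x flange, at x = 68 mm, 30 mm above the sieve's origin. A like flange is at x = -68 mm. Each sticks out level from the basket wall to x = 78 mm, 116 mm long in y, 3 mm thick. The sieve hangs on the runners by them.
- bail (a point): Middle of the sieve's square handle bar, 14 x 14 mm, along the sieve's x over its middle, 100 mm above the sieve's origin, free for 100 mm of its length between two flat posts. Grip it across y, from above.
- tray: Open aluminium catch tray, fixed to the bench, 180 (x) x 250 (y) x 50 mm high, walls 3 mm. Origin: centre of its underside, on the bench; z up. Over it on posts stand two straight steel runners along its y, 250 mm long, 14 mm wide, centred at x = +-70 mm. The sieve goes with its x along the tray's x, either way round, basket between the runners (5 mm spare each side).
- runner_lowest (a point): Point 70 mm above the tray's origin: the lowest level of the runners' tops. Their height is adjustable: the tops may really stand anywhere from 0 to 60 mm above this point, both alike. That is not measured and must be found by touch. The runners are sprung: touched, they give about 1 mm per 5 N, 5 mm at most, then are solid.
- mat: Fixed black rubber mat on the bench, 200 (x) x 170 (y) x 4 mm thick, on which the sieve stands at the start. Origin: centre of its underside.
- nut0: Small dark steel nut, hexagonal, 10 mm across, 6 mm high, 10 g, lying flat on a floor bar of the sieve at the start; it drops through a slot when it slides off its bar. Origin: centre of its underside (may turn over).
- nut1: Small dark steel nut, hexagonal, 10 mm across, 6 mm high, 10 g, lying flat on a floor bar of the sieve at the start; it drops through a slot when it slides off its bar. Origin: centre of its underside (may turn over).
- nut2: Small dark steel nut, hexagonal, 10 mm across, 6 mm high, 10 g, lying flat on a floor bar of the sieve at the start; it drops through a slot when it slides off its bar. Origin: centre of its underside (may turn over).
- nut3: Small dark steel nut, hexagonal, 10 mm across, 6 mm high, 10 g, lying flat on a floor bar of the sieve at the start; it drops through a slot when it slides off its bar. Origin: centre of its underside (may turn over).
- nut4: Small dark steel nut, hexagonal, 10 mm across, 6 mm high, 10 g, lying flat on a floor bar of the sieve at the start; it drops through a slot when it slides off its bar. Origin: centre of its underside (may turn over).
- bobbin0: Aluminium bobbin, flanged spool 26 mm in diameter, 20 mm high, 20 g, standing in the sieve; too large for the slots. Origin: centre of its underside.
- bobbin1: Aluminium bobbin, flanged spool 26 mm in diameter, 20 mm high, 20 g, standing in the sieve; too large for the slots. Origin: centre of its underside.
- bobbin2: Aluminium bobbin, flanged spool 26 mm in diameter, 20 mm high, 20 g, standing in the sieve; too large for the slots. Origin: centre of its underside.
- screwdriver: Screwdriver lying on the bench, a bystander. Origin at its middle.
- oil_bottle: Small white oil bottle, 40 mm in diameter, 100 mm high, a bystander. Origin: centre of its underside.
- reel: Wooden thread reel, 34 mm in diameter, 46 mm high, a bystander. Origin: centre of its underside.

How it is judged:
By the outcome, as a careful person would: the job done as asked, in the order asked, and still so for the second after the job is handed in, with the robot touching nothing.
It also fails if it takes over 59 s, if anything falls off the work surface, if the arm or the gripper's body presses on something with over 40 N, if the wrist force passes 120 N, or if a joint passes its speed limit or range.

## Working session

There is one attempt and no reset: what is moved stays moved. The work goes in short steps, Python scripts to look and compute and a shell command to move; the robot and the scene stay as the last step left them, time stands still between calls to the robot, and variables do not carry over. Pictures are saved under pics/ and viewed, at most 10 in all, crops included, and the job is handed in when it is done.

```bash
mkdir -p pics; python3 - <<'E'
from cell import manip
import cv2
for n in("scene","top"):
    cv2.imwrite(f"pics/{n}0.png",manip.camera(n)); i=manip.camera_info(n); print(n,i)
print(manip.read_state())
E
```

```text
scene {'camera_matrix': array([[422.40215643,   0.        , 276.83064856],
       [  0.        , 422.40215643, 207.93910336],
       [  0.        ,   0.        ,   1.        ]]), 'D': array([-0.09976027,  0.        ,  0.        ,  0.        ,  0.        ]), 'R': array([[-0.66361395,  0.74796153, -0.01304143],
       [ 0.43712548,  0.37356564, -0.81815037],
       [-0.60707317, -0.54863674, -0.57485641]]), 't': array([ 399.91248052, -165.33151701, 1378.73337624])}
top {'camera_matrix': array([[394.11989718,   0.        , 287.55053786],
       [  0.        , 394.11989718, 209.7330918 ],
       [  0.        ,   0.        ,   1.        ]]), 'D': array([-0.04312267,  0.        ,  0.        ,  0.        ,  0.        ]), 'R': array([[-0.0150213 , -0.99984281,  0.00941905],
       [-0.99134232,  0.01366337, -0.13058988],
       [ 0.13044065, -0.01129914, -0.99139173]]), 't': array([  11.6647855 ,  603.87213648, 1103.00238445])}
{'clock': 0.1, 'joints': array([ 1.07741112e+00,  3.00418581e-01,  1.52151221e+00,  1.15688683e-05,
        1.32067114e+00, -6.66120502e-02]), 'qd': array([ 0.00100449, -0.00173972, -0.00136244,  0.00143773,  0.00211123,
        0.00219026]), 'effort': array([-1.42441348e-05, -5.32646763e+01, -3.53279650e+01,  7.08008045e-02,
        2.36168504e-02, -3.08263179e-05]), 'eef_pos': array([227.56351718, 500.46678358, 204.94426557]), 'eef_rot': array([-3.14058636e+00, -7.83612341e-05,  2.71481659e+00]), 'wrist_force': array([ 0.80335695, -0.0582152 , -0.68981688]), 'moment': array([0.02906352, 0.00084227, 0.00996999]), 'finger_force': 0.0, 'finger_gap': 93.87654133686652}
```

View pics/top0.png

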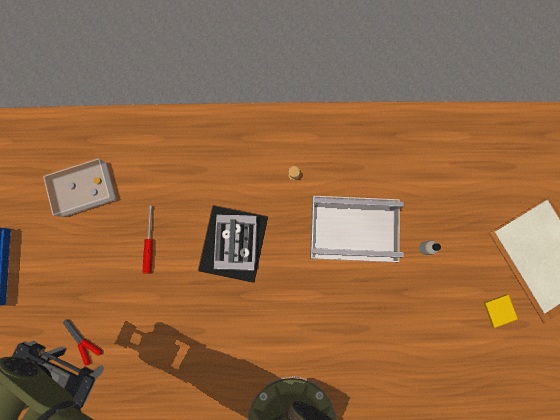

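View pics/scene0.png

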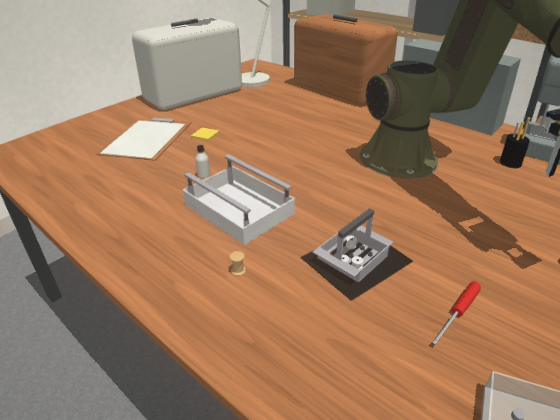

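The top view shows the sieve on its mat near (235,242) and the tray near (357,229). The runners are near rows 200 and 256. In the scene view the sieve is near (355,250) and the tray near (238,203). I'll zoom in on both.

```bash
python3 - <<'E'
import cv2,numpy as np
t=cv2.imread("pics/top0.png");s=cv2.imread("pics/scene0.png")
def c(im,x,y,w,h,W,H): return cv2.resize(im[y:y+h,x:x+w],(W,H),interpolation=cv2.INTER_CUBIC)
a=c(t,190,195,90,95,400*90//100,380);a=c(t,190,195,100,75+20,400,380)
b=c(t,300,185,110,90,400,327); b=cv2.copyMakeBorder(b,0,53,0,0,0)
cv2.imwrite("pics/c1.png",np.hstack([a,b]))
a=c(s,295,200,120,100,400,333); b=c(s,175,145,130,100,400,308); b=cv2.copyMakeBorder(b,0,25,0,0,0)
cv2.imwrite("pics/c2.png",np.hstack([a,b]))
E
```

```text
(no output)
```

View pics/c1.png

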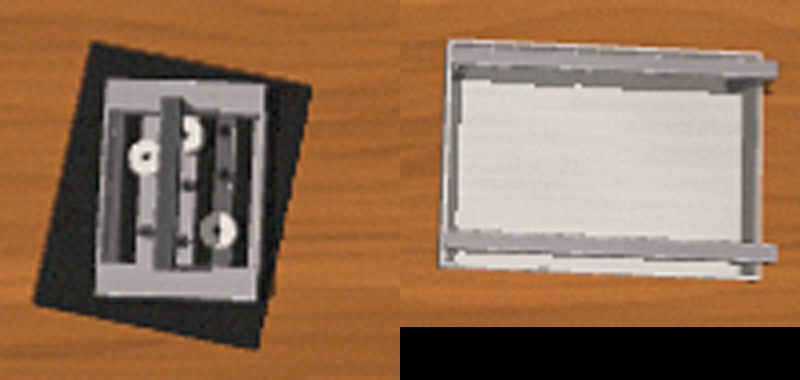

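View pics/c2.png

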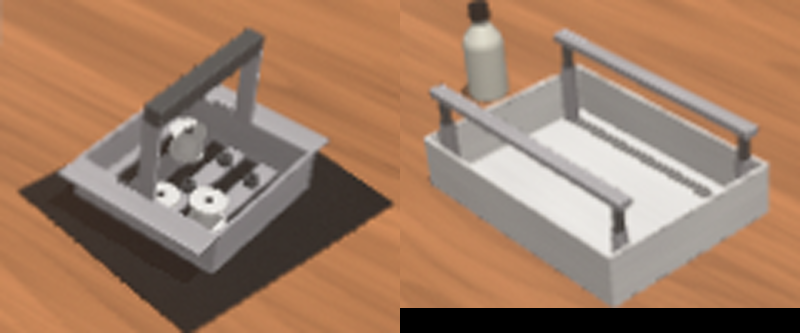

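The crops give clear corners for the sieve's flanges, the tray rim and the runner ends. I'll fit poses to those.

```bash
cat > h.py <<'E'
import cv2,numpy as np
from cell import manip
from scipy.optimize import least_squares
def proj(n,P):
    i=manip.camera_info(n); r,_=cv2.Rodrigues(i["R"])
    return cv2.projectPoints(np.float64(P).reshape(-1,1,3),r,i["t"],i["camera_matrix"],i["D"])[0][:,0]
def place(p,P):
    c,s=np.cos(p[2]),np.sin(p[2]); P=np.float64(P)
    return np.c_[p[0]+c*P[:,0]-s*P[:,1],p[1]+s*P[:,0]+c*P[:,1],P[:,2]]
def uncrop(px,x0,y0,sc,off=0): 
    px=np.float64(px)-[off,0]; return (px+.5)/sc-.5+[x0,y0]
E
python3 - <<'E'
from h import *
st=uncrop([(106,79),(267,83),(95,295),(259,301)],190,195,4); ss=uncrop([(60,172),(213,250),(328,140)],295,200,400/120)
tt=uncrop([(450,41),(762,53),(438,266),(760,281)],300,185,3.635,400); ts=uncrop([(768,165),(613,253),(427,140)],175,145,400/130,400)
rt=uncrop([(778,70),(778,253)],300,185,3.635,400); rs=uncrop([(432,90),(632,202),(557,37),(755,130)],175,145,400/130,400)
z=37
SP=[(78,58,z),(78,-58,z),(-78,58,z),(-78,-58,z)];SS=[(78,-58,z),(78,58,z),(-78,58,z)]
TP=[(90,125,50),(90,-125,50),(-90,125,50),(-90,-125,50)];TS=[(-90,125,50),(90,125,50),(90,-125,50)]
f=lambda p:np.r_[proj("top",place(p,SP))-st,proj("scene",place(p,SS))-ss].ravel()
r=least_squares(f,[480,100,0]);print(r.x,r.fun.round(1))
def g(p):
    h=p[3]; R=[(70,-125,h),(-70,-125,h)]; S=[(70,-125,h),(70,125,h),(-70,-125,h),(-70,125,h)]
    return np.r_[proj("top",place(p,TP))-tt,proj("scene",place(p,TS))-ts,proj("top",place(p,R))-rt,proj("scene",place(p,S))-rs].ravel()
r=least_squares(g,[480,-170,0,100]);print(r.x,r.fun.round(1).reshape(-1,2).tolist())
for f_ in("top","scene"):pass
# mat
m=uncrop([(92,41),(312,87),(32,303),(259,350)],190,195,4)
MP=[(100,85,4),(100,-85,4),(-100,85,4),(-100,-85,4)]
r=least_squares(lambda p:(proj("top",place(p,MP))-m).ravel(),[480,100,0]);print(r.x,r.fun.round(1))
E
```

```text
[ 5.12297908e+02  1.56508030e+02 -2.28348960e-02] [-0.8  0.7 -1.1  0.1  0.2  1.  -0.1 -0.1  0.2  0.3 -2.7  1.1  0.8 -1.2]
[ 5.45376295e+02 -1.90666122e+02 -4.83228945e-02  9.05447643e+01] [[-0.7, 0.2], [-0.5, -0.1], [1.0, 1.0], [0.2, -0.3], [0.6, -0.9], [-0.3, 1.3], [-1.2, -0.8], [-0.7, 0.0], [-0.5, 0.1], [1.1, -0.2], [-1.2, 0.3], [0.4, -1.1], [-0.4, 0.4]]
[ 5.11404131e+02  1.65166230e+02 -2.13765219e-01] [-0.1 -0.2  0.5 -0.5 -0.1  0.4 -0.2  0.4]
```

```bash
python3 -m inch '[{"gripper":1,"dx":0.019,"dy":-0.023,"wz":1.5},{"gripper":1,"dx":0.038,"dy":-0.046,"wz":3},{"gripper":1,"dx":0.057,"dy":-0.069,"wz":4.6},{"gripper":1,"dx":0.076,"dy":-0.092,"wz":6.2},{"gripper":1,"dx":0.095,"dy":-0.115,"wz":7.7}]' 50
python3 -m inch '[{"gripper":1,"dx":0.019,"dy":-0.023,"wz":1.5},{"gripper":1,"dx":0.038,"dy":-0.046,"wz":3},{"gripper":1,"dx":0.057,"dy":-0.069,"wz":4.6},{"gripper":1,"dx":0.076,"dy":-0.092,"wz":6.2},{"gripper":1,"dx":0.095,"dy":-0.115,"wz":7.7}]'
python3 - <<'E'
from h import *
st=uncrop([(106,79),(267,83),(95,295),(259,301)],190,195,4); ss=uncrop([(60,172),(328,140)],295,200,400/120)
bt=uncrop([(173,97),(173,268)],190,195,4);bs=uncrop([(147,108),(262,32)],295,200,400/120) 
z=37
SP=[(78,58,z),(78,-58,z),(-78,58,z),(-78,-58,z)];SS=[(78,-58,z),(-78,58,z)]
f=lambda p:np.r_[proj("top",place(p,SP))-st,proj("scene",place(p,SS))-ss].ravel()
r=least_squares(f,[480,100,0]);print(r.x,r.fun.round(1))
for x in(50,54,57): print(x,proj("top",place(r.x,[(x,0,111),(-x,0,111)]))-bt,proj("scene",place(r.x,[(x,0,111),(-x,0,111)]))-bs)
print(manip.read_state()["eef_pos"])
E
```

```text
[ 5.13626385e+02  1.55596073e+02 -4.26551749e-02] [ 0.  -0.2 -0.3 -0.   0.   0.1 -0.3 -0.2 -0.7 -0.1  0.4 -0.6]
50 [[-0.50108195  2.97806311]
 [-2.1824853  -2.54863614]] [[ 4.09345588 -1.57491815]
 [-3.75478778  1.11221488]]
54 [[-0.43375991  1.50691827]
 [-2.2496317  -1.04235146]] [[ 2.95006448 -0.71411225]
 [-2.76135257  0.36071514]]
57 [[-0.38326716  0.4044781 ]
 [-2.29998369  0.08821508]] [[ 2.08837093 -0.06549442]
 [-2.01972048 -0.2003895 ]]
[227.56351718 500.46678358 204.94426557]validation failed for argument at $[0]...
validation failed for argument at $[0]...
```

```bash
python3 -m inch '[{"gripper":1,"dx":0.019,"dy":-0.023,"dz":0,"wx":0,"wy":0,"wz":1.5},{"gripper":1,"dx":0.038,"dy":-0.046,"dz":0,"wx":0,"wy":0,"wz":3},{"gripper":1,"dx":0.057,"dy":-0.069,"dz":0,"wx":0,"wy":0,"wz":4.5},{"gripper":1,"dx":0.076,"dy":-0.092,"dz":0,"wx":0,"wy":0,"wz":6},{"gripper":1,"dx":0.095,"dy":-0.115,"dz":0,"wx":0,"wy":0,"wz":7.6}]' 50
```

```text
clock: 0.52
eef_pos: [323.2, 384.4, 205.2]
eef_rot: [-3.141, -0.0, 2.849]
wrist_force: [-0.3, 0.8, 0.1]
finger_gap: 93.8
finger_force: 0.0
```

```bash
python3 -m inch '[{"gripper":1,"dx":0.019,"dy":-0.023,"dz":0,"wx":0,"wy":0,"wz":1.5},{"gripper":1,"dx":0.038,"dy":-0.046,"dz":0,"wx":0,"wy":0,"wz":3},{"gripper":1,"dx":0.057,"dy":-0.069,"dz":0,"wx":0,"wy":0,"wz":4.5},{"gripper":1,"dx":0.076,"dy":-0.092,"dz":0,"wx":0,"wy":0,"wz":6},{"gripper":1,"dx":0.095,"dy":-0.115,"dz":0,"wx":0,"wy":0,"wz":7.5}]' 50
python3 -m inch '[{"gripper":1,"dx":0.019,"dy":-0.023,"dz":-0.01,"wx":0,"wy":0,"wz":1.5},{"gripper":1,"dx":0.038,"dy":-0.046,"dz":-0.02,"wx":0,"wy":0,"wz":3},{"gripper":1,"dx":0.057,"dy":-0.069,"dz":-0.03,"wx":0,"wy":0,"wz":4.5},{"gripper":1,"dx":0.076,"dy":-0.092,"dz":-0.045,"wx":0,"wy":0,"wz":6},{"gripper":1,"dx":0.0955,"dy":-0.1145,"dz":-0.06,"wx":0,"wy":0,"wz":7.5}]' 50
python3 - <<'E'
from h import *
cv2.imwrite("pics/t2.png",cv2.resize(manip.camera("top")[150:300,150:350],(800,600),interpolation=2))
print(manip.read_state()["eef_pos"],manip.read_state()["eef_rot"])
E
```

```text
clock: 0.93
eef_pos: [418.3, 269.3, 205.3]
eef_rot: [-3.141, -0.0, 2.98]
wrist_force: [0.3, -0.0, 0.4]
finger_gap: 94.0
finger_force: 0.0
clock: 1.35
eef_pos: [513.9, 154.8, 144.8]
eef_rot: [3.142, 0.0, 3.11]
wrist_force: [0.4, 0.3, 0.3]
finger_gap: 93.9
finger_force: 0.0
[515.23102987 151.32695998 141.60521786] [-3.13980115e+00 -3.00603261e-03  3.11031732e+00]
```

View pics/t2.png

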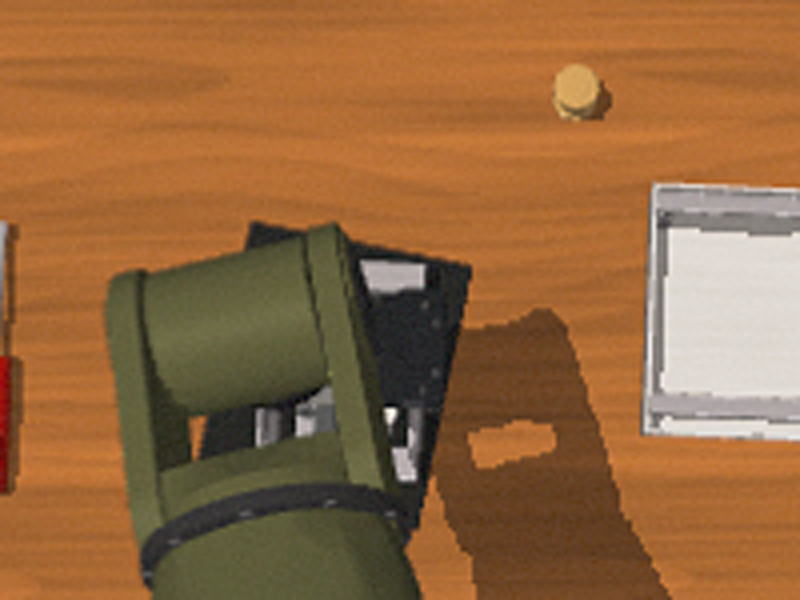

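The arm hides the sieve in this view, but it is over the mat. Now I'll descend and grip.

```bash
python3 -m inch '[{"gripper":1,"dx":0,"dy":0,"dz":-0.015,"wx":0,"wy":0,"wz":0},{"gripper":1,"dx":0,"dy":0,"dz":-0.03,"wx":0,"wy":0,"wz":0},{"gripper":1,"dx":0,"dy":0,"dz":-0.045,"wx":0,"wy":0,"wz":0},{"gripper":1,"dx":0,"dy":0,"dz":-0.06,"wx":0,"wy":0,"wz":0},{"gripper":1,"dx":0,"dy":0,"dz":-0.06,"wx":0,"wy":0,"wz":0}]' 50
python3 -m inch '[{"gripper":0.4,"dx":0,"dy":0,"dz":0,"wx":0,"wy":0,"wz":0},{"gripper":0.4,"dx":0,"dy":0,"dz":0,"wx":0,"wy":0,"wz":0},{"gripper":0.3,"dx":0,"dy":0,"dz":0,"wx":0,"wy":0,"wz":0},{"gripper":0.25,"dx":0,"dy":0,"dz":0,"wx":0,"wy":0,"wz":0},{"gripper":0.2,"dx":0,"dy":0,"dz":0,"wx":0,"wy":0,"wz":0}]' 10
python3 -m inch '[{"gripper":0.1,"dx":0,"dy":0,"dz":0,"wx":0,"wy":0,"wz":0},{"gripper":0.05,"dx":0,"dy":0,"dz":0,"wx":0,"wy":0,"wz":0},{"gripper":0,"dx":0,"dy":0,"dz":0,"wx":0,"wy":0,"wz":0},{"gripper":0,"dx":0,"dy":0,"dz":0,"wx":0,"wy":0,"wz":0},{"gripper":0,"dx":0,"dy":0,"dz":0,"wx":0,"wy":0,"wz":0}]' 10
python3 -m inch '[{"gripper":0,"dx":0,"dy":0,"dz":0,"wx":0,"wy":0,"wz":0},{"gripper":0,"dx":0,"dy":0,"dz":0,"wx":0,"wy":0,"wz":0},{"gripper":0,"dx":0,"dy":0,"dz":0,"wx":0,"wy":0,"wz":0},{"gripper":0,"dx":0,"dy":0,"dz":0,"wx":0,"wy":0,"wz":0},{"gripper":0,"dx":0,"dy":0,"dz":0,"wx":0,"wy":0,"wz":0}]' 55
```

```text
clock: 1.82
eef_pos: [511.7, 155.8, 82.6]
eef_rot: [-3.14, -0.005, 3.109]
wrist_force: [-0.8, 0.6, -0.6]
finger_gap: 94.2
finger_force: 0.0
clock: 2.23
eef_pos: [513.4, 156.2, 86.1]
eef_rot: [3.141, 0.001, 3.109]
wrist_force: [-0.6, 0.8, 0.4]
finger_gap: 64.2
finger_force: 0.0
clock: 2.65
eef_pos: [513.2, 156.1, 85.4]
eef_rot: [-3.142, -0.0, 3.109]
wrist_force: [0.1, -0.0, 0.2]
finger_gap: 30.6
finger_force: 0.0
clock: 3.07
eef_pos: [513.1, 156.1, 85.3]
eef_rot: [-3.141, -0.0, 3.109]
wrist_force: [0.3, -0.8, -1.3]
finger_gap: 13.5
finger_force: 55.0
```

```bash
python3 -m inch '[{"gripper":0,"dx":0,"dy":0,"dz":0.001,"wx":0,"wy":0,"wz":0},{"gripper":0,"dx":0,"dy":0,"dz":0.004,"wx":0,"wy":0,"wz":0},{"gripper":0,"dx":0,"dy":0,"dz":0.009,"wx":0,"wy":0,"wz":0},{"gripper":0,"dx":0,"dy":0,"dz":0.016,"wx":0,"wy":0,"wz":0},{"gripper":0,"dx":0,"dy":0,"dz":0.025,"wx":0,"wy":0,"wz":0}]'
python3 -m inch '[{"gripper":0,"dx":0,"dy":0,"dz":0.011,"wx":0,"wy":0,"wz":0},{"gripper":0,"dx":0,"dy":0,"dz":0.022,"wx":0,"wy":0,"wz":0},{"gripper":0,"dx":0,"dy":0,"dz":0.033,"wx":0,"wy":0,"wz":0},{"gripper":0,"dx":0,"dy":0,"dz":0.044,"wx":0,"wy":0,"wz":0},{"gripper":0,"dx":0,"dy":0,"dz":0.055,"wx":0,"wy":0,"wz":0}]'
python3 -m inch '[{"gripper":0,"dx":0,"dy":0,"dz":0.011,"wx":0,"wy":0,"wz":0},{"gripper":0,"dx":0,"dy":0,"dz":0.021,"wx":0,"wy":0,"wz":0},{"gripper":0,"dx":0,"dy":0,"dz":0.03,"wx":0,"wy":0,"wz":0},{"gripper":0,"dx":0,"dy":0,"dz":0.037,"wx":0,"wy":0,"wz":0},{"gripper":0,"dx":0,"dy":0,"dz":0.043,"wx":0,"wy":0,"wz":0}]'
python3 -m inch '[{"gripper":0,"dx":0,"dy":0,"dz":0.005,"wx":0,"wy":0,"wz":0},{"gripper":0,"dx":0,"dy":0,"dz":0.009,"wx":0,"wy":0,"wz":0},{"gripper":0,"dx":0,"dy":0,"dz":0.011,"wx":0,"wy":0,"wz":0},{"gripper":0,"dx":0,"dy":0,"dz":0.012,"wx":0,"wy":0,"wz":0},{"gripper":0,"dx":0,"dy":0,"dz":0.012,"wx":0,"wy":0,"wz":0}]'
python3 - <<'E'
from h import *
cv2.imwrite("pics/s3.png",cv2.resize(manip.camera("scene")[70:310,160:480],(800,600),interpolation=2))
E
```

```text
clock: 3.48
eef_pos: [513.0, 156.1, 111.0]
eef_rot: [-3.141, -0.001, 3.109]
wrist_force: [0.3, -0.7, -4.0]
finger_gap: 13.5
finger_force: 55.0
clock: 3.9
eef_pos: [513.2, 156.2, 166.8]
eef_rot: [3.141, 0.0, 3.109]
wrist_force: [-0.5, -0.3, -4.3]
finger_gap: 13.4
finger_force: 55.0
clock: 4.32
eef_pos: [513.2, 156.2, 209.2]
eef_rot: [3.142, 0.0, 3.109]
wrist_force: [-0.2, 0.5, -4.2]
finger_gap: 13.2
finger_force: 55.0
clock: 4.73
eef_pos: [513.1, 156.1, 220.4]
eef_rot: [-3.142, -0.0, 3.109]
wrist_force: [-0.1, 0.4, -4.4]
finger_gap: 13.4
finger_force: 55.0
```

View pics/s3.png

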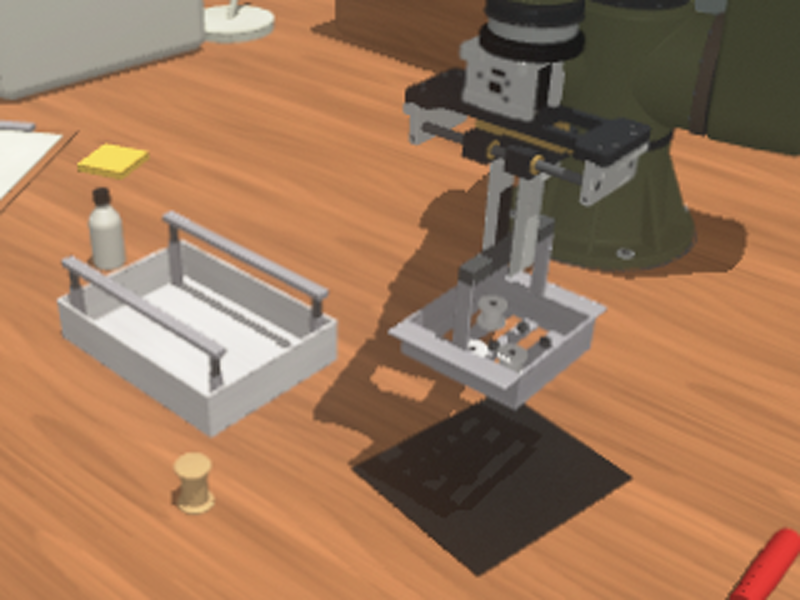

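The sieve hangs level with its parts inside. Its flange corners are at crop pixels (389,330), (518,388) and (606,308). I'll check its offset from the TCP.

```bash
python3 - <<'E'
from h import *
s=uncrop([(389,330),(518,388),(606,308)],160,70,2.5)
b=uncrop([(459,268),(475,277),(555,222)],160,70,2.5)
z=172
P=[(78,-58,z),(78,58,z),(-78,58,z)]
B=[(57,-7,246),(57,7,246),(-57,7,246)]
r=least_squares(lambda p:np.r_[proj("scene",place(p,P))-s,proj("scene",place([*p[:3]],B))-b].ravel(),[513,156,-.03]);print(r.x,r.fun.round(1))
r=least_squares(lambda p:np.r_[proj("scene",place(p,P))-s].ravel(),[513,156,-.03]);print(r.x,r.fun.round(1))
E
```

```text
[5.15528743e+02 1.58496694e+02 3.78462682e-03] [ 0.1  1.9 -2.8  1.   0.5 -0.9  1.5 -0.1  1.3 -1.2 -0.6 -1. ]
[5.12485659e+02 1.58047661e+02 1.52725303e-02] [ 1.   1.5 -1.6  0.2  0.7 -1.8]
```

```bash
python3 -m inch '[{"gripper":0,"dx":0,"dy":-0.002,"dz":0,"wx":0,"wy":0,"wz":0},{"gripper":0,"dx":0.0007,"dy":-0.007,"dz":0,"wx":0,"wy":0,"wz":0},{"gripper":0,"dx":0.0014,"dy":-0.015,"dz":0,"wx":0,"wy":0,"wz":0},{"gripper":0,"dx":0.0024,"dy":-0.026,"dz":0,"wx":0,"wy":0,"wz":0},{"gripper":0,"dx":0.0037,"dy":-0.04,"dz":0,"wx":0,"wy":0,"wz":0}]'
python3 -m inch '[{"gripper":0,"dx":0.0013,"dy":-0.014,"dz":0,"wx":0,"wy":0,"wz":0},{"gripper":0,"dx":0.0026,"dy":-0.028,"dz":0,"wx":0,"wy":0,"wz":0},{"gripper":0,"dx":0.0039,"dy":-0.042,"dz":0,"wx":0,"wy":0,"wz":-0.1},{"gripper":0,"dx":0.0052,"dy":-0.056,"dz":0,"wx":0,"wy":0,"wz":-0.1},{"gripper":0,"dx":0.0065,"dy":-0.07,"dz":0,"wx":0,"wy":0,"wz":-0.2}]'
python3 -m inch '[{"gripper":0,"dx":0.0013,"dy":-0.014,"dz":0,"wx":0,"wy":0,"wz":0},{"gripper":0,"dx":0.0026,"dy":-0.028,"dz":0,"wx":0,"wy":0,"wz":0},{"gripper":0,"dx":0.0039,"dy":-0.042,"dz":0,"wx":0,"wy":0,"wz":-0.1},{"gripper":0,"dx":0.0052,"dy":-0.056,"dz":0,"wx":0,"wy":0,"wz":-0.1},{"gripper":0,"dx":0.0065,"dy":-0.07,"dz":0,"wx":0,"wy":0,"wz":-0.2}]'
python3 -m inch '[{"gripper":0,"dx":0.0013,"dy":-0.014,"dz":0,"wx":0,"wy":0,"wz":0},{"gripper":0,"dx":0.0026,"dy":-0.028,"dz":0,"wx":0,"wy":0,"wz":0},{"gripper":0,"dx":0.0039,"dy":-0.042,"dz":0,"wx":0,"wy":0,"wz":-0.1},{"gripper":0,"dx":0.0052,"dy":-0.056,"dz":0,"wx":0,"wy":0,"wz":-0.1},{"gripper":0,"dx":0.0065,"dy":-0.07,"dz":0,"wx":0,"wy":0,"wz":-0.2}]'
python3 -m inch '[{"gripper":0,"dx":0.0013,"dy":-0.014,"dz":0,"wx":0,"wy":0,"wz":0},{"gripper":0,"dx":0.0026,"dy":-0.028,"dz":0,"wx":0,"wy":0,"wz":0},{"gripper":0,"dx":0.0039,"dy":-0.042,"dz":0,"wx":0,"wy":0,"wz":-0.1},{"gripper":0,"dx":0.0052,"dy":-0.056,"dz":0,"wx":0,"wy":0,"wz":-0.1},{"gripper":0,"dx":0.0065,"dy":-0.07,"dz":0,"wx":0,"wy":0,"wz":-0.2}]'
python3 -m inch '[{"gripper":0,"dx":0.001,"dy":-0.011,"dz":0,"wx":0,"wy":0,"wz":0},{"gripper":0,"dx":0.0018,"dy":-0.019,"dz":0,"wx":0,"wy":0,"wz":0},{"gripper":0,"dx":0.0023,"dy":-0.024,"dz":0,"wx":0,"wy":0,"wz":0},{"gripper":0,"dx":0.0026,"dy":-0.026,"dz":0,"wx":0,"wy":0,"wz":-0.1},{"gripper":0,"dx":0.0026,"dy":-0.0268,"dz":0,"wx":0,"wy":0,"wz":-0.1}]'
python3 - <<'E'
from h import *
a=cv2.resize(manip.camera("scene")[90:270,150:350],(400,360),interpolation=2)
b=cv2.resize(manip.camera("top")[150:290,290:430],(400,400),interpolation=2)[:360]
cv2.imwrite("pics/s4.png",np.hstack([a,b]))
E
```

```text
clock: 5.2
eef_pos: [516.9, 115.2, 220.4]
eef_rot: [-3.142, -0.0, 3.11]
wrist_force: [0.1, -0.2, -3.9]
finger_gap: 13.9
finger_force: 55.0
clock: 5.62
eef_pos: [523.3, 44.4, 220.4]
eef_rot: [-3.141, 0.0, 3.105]
wrist_force: [0.2, 0.0, -3.7]
finger_gap: 13.7
finger_force: 55.0
clock: 6.03
eef_pos: [529.7, -25.6, 220.5]
eef_rot: [-3.141, 0.0, 3.102]
wrist_force: [0.6, 0.8, -4.4]
finger_gap: 13.0
finger_force: 55.0
clock: 6.45
eef_pos: [536.2, -95.5, 220.5]
eef_rot: [-3.142, 0.0, 3.098]
wrist_force: [0.1, -0.2, -4.4]
finger_gap: 13.6
finger_force: 55.0
clock: 6.87
eef_pos: [543.0, -165.3, 220.4]
eef_rot: [-3.142, -0.0, 3.095]
wrist_force: [0.0, 0.5, -4.6]
finger_gap: 13.5
finger_force: 55.0
clock: 7.28
eef_pos: [545.5, -190.7, 220.4]
eef_rot: [3.141, -0.0, 3.093]
wrist_force: [0.2, -0.2, -3.9]
finger_gap: 13.4
finger_force: 55.0
```

View pics/s4.png

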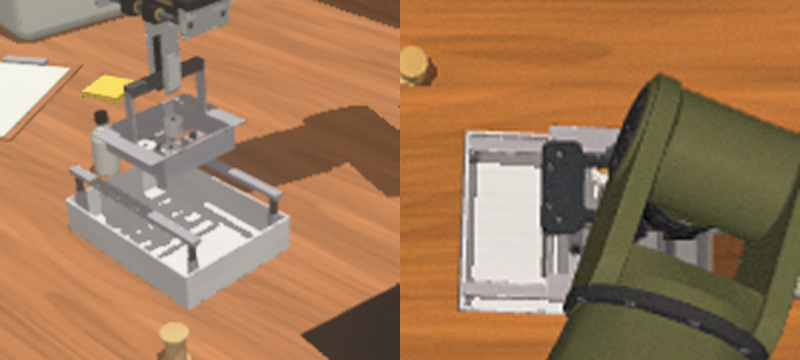

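The sieve is level above the tray, between the runners and clear of them. I'll lower it to about 12 mm above the runner height estimated from the pictures, then probe.

```bash
python3 -m inch '[{"gripper":0,"dx":0,"dy":0,"dz":-0.002,"wx":0,"wy":0,"wz":0},{"gripper":0,"dx":0,"dy":0,"dz":-0.006,"wx":0,"wy":0,"wz":0},{"gripper":0,"dx":0,"dy":0,"dz":-0.012,"wx":0,"wy":0,"wz":0},{"gripper":0,"dx":0,"dy":0,"dz":-0.02,"wx":0,"wy":0,"wz":0},{"gripper":0,"dx":0,"dy":0,"dz":-0.028,"wx":0,"wy":0,"wz":0}]'
python3 -m inch '[{"gripper":0,"dx":0,"dy":0,"dz":-0.006,"wx":0,"wy":0,"wz":0},{"gripper":0,"dx":0,"dy":0,"dz":-0.01,"wx":0,"wy":0,"wz":0},{"gripper":0,"dx":0,"dy":0,"dz":-0.013,"wx":0,"wy":0,"wz":0},{"gripper":0,"dx":0,"dy":0,"dz":-0.015,"wx":0,"wy":0,"wz":0},{"gripper":0,"dx":0,"dy":0,"dz":-0.017,"wx":0,"wy":0,"wz":0}]'
python3 -m inch '[{"gripper":0,"dx":0,"dy":0,"dz":-0.002,"wx":0,"wy":0,"wz":0},{"gripper":0,"dx":0,"dy":0,"dz":-0.004,"wx":0,"wy":0,"wz":0},{"gripper":0,"dx":0,"dy":0,"dz":-0.006,"wx":0,"wy":0,"wz":0},{"gripper":0,"dx":0,"dy":0,"dz":-0.008,"wx":0,"wy":0,"wz":0},{"gripper":0,"dx":0,"dy":0,"dz":-0.01,"wx":0,"wy":0,"wz":0}]'
python3 -m inch '[{"gripper":0,"dx":0,"dy":0,"dz":-0.001,"wx":0,"wy":0,"wz":0},{"gripper":0,"dx":0,"dy":0,"dz":-0.002,"wx":0,"wy":0,"wz":0},{"gripper":0,"dx":0,"dy":0,"dz":-0.003,"wx":0,"wy":0,"wz":0},{"gripper":0,"dx":0,"dy":0,"dz":-0.004,"wx":0,"wy":0,"wz":0},{"gripper":0,"dx":0,"dy":0,"dz":-0.005,"wx":0,"wy":0,"wz":0}]'
```

```text
clock: 7.8
eef_pos: [545.4, -190.5, 191.4]
eef_rot: [3.141, -0.0, 3.094]
wrist_force: [0.6, 0.1, -4.7]
finger_gap: 13.4
finger_force: 55.0
clock: 8.22
eef_pos: [545.6, -190.7, 175.4]
eef_rot: [-3.141, 0.0, 3.093]
wrist_force: [-0.6, 0.0, -4.3]
finger_gap: 13.5
finger_force: 55.0
clock: 8.63
eef_pos: [545.5, -190.6, 165.3]
eef_rot: [-3.142, 0.0, 3.094]
wrist_force: [-0.7, -0.4, -3.8]
finger_gap: 13.1
finger_force: 55.0
clock: 9.05
eef_pos: [545.5, -190.7, 160.4]
eef_rot: [-3.142, 0.0, 3.094]
wrist_force: [-0.8, -0.2, -4.1]
finger_gap: 13.6
finger_force: 55.0
```

Still hanging free at TCP z 160.4. I'll go on in small steps.

```bash
for i in 1; do python3 -m inch '[{"gripper":0,"dx":0,"dy":0,"dz":-0.001,"wx":0,"wy":0,"wz":0},{"gripper":0,"dx":0,"dy":0,"dz":-0.003,"wx":0,"wy":0,"wz":0},{"gripper":0,"dx":0,"dy":0,"dz":-0.005,"wx":0,"wy":0,"wz":0},{"gripper":0,"dx":0,"dy":0,"dz":-0.007,"wx":0,"wy":0,"wz":0},{"gripper":0,"dx":0,"dy":0,"dz":-0.008,"wx":0,"wy":0,"wz":0}]'; done
python3 -m inch '[{"gripper":0,"dx":0,"dy":0,"dz":-0.001,"wx":0,"wy":0,"wz":0},{"gripper":0,"dx":0,"dy":0,"dz":-0.002,"wx":0,"wy":0,"wz":0},{"gripper":0,"dx":0,"dy":0,"dz":-0.003,"wx":0,"wy":0,"wz":0},{"gripper":0,"dx":0,"dy":0,"dz":-0.003,"wx":0,"wy":0,"wz":0},{"gripper":0,"dx":0,"dy":0,"dz":-0.003,"wx":0,"wy":0,"wz":0}]'
```

```text
clock: 9.47
eef_pos: [545.4, -190.6, 152.1]
eef_rot: [3.141, -0.0, 3.093]
wrist_force: [-0.7, -0.3, -3.9]
finger_gap: 13.4
finger_force: 55.0
clock: 9.88
eef_pos: [545.5, -190.6, 149.4]
eef_rot: [3.142, -0.0, 3.094]
wrist_force: [-1.3, 0.0, -4.7]
finger_gap: 13.5
finger_force: 55.0
```

```bash
python3 -m inch '[{"gripper":0,"dx":0,"dy":0,"dz":-0.001,"wx":0,"wy":0,"wz":0},{"gripper":0,"dx":0,"dy":0,"dz":-0.002,"wx":0,"wy":0,"wz":0},{"gripper":0,"dx":0,"dy":0,"dz":-0.0025,"wx":0,"wy":0,"wz":0},{"gripper":0,"dx":0,"dy":0,"dz":-0.0025,"wx":0,"wy":0,"wz":0},{"gripper":0,"dx":0,"dy":0,"dz":-0.0025,"wx":0,"wy":0,"wz":0}]'
```

```text
clock: 10.3
eef_pos: [545.5, -190.6, 146.9]
eef_rot: [3.142, -0.0, 3.094]
wrist_force: [0.3, -0.3, -5.0]
finger_gap: 13.4
finger_force: 55.0
```

```bash
python3 -m inch '[{"gripper":0,"dx":0,"dy":0,"dz":-0.0005,"wx":0,"wy":0,"wz":0},{"gripper":0,"dx":0,"dy":0,"dz":-0.001,"wx":0,"wy":0,"wz":0},{"gripper":0,"dx":0,"dy":0,"dz":-0.0015,"wx":0,"wy":0,"wz":0},{"gripper":0,"dx":0,"dy":0,"dz":-0.0015,"wx":0,"wy":0,"wz":0},{"gripper":0,"dx":0,"dy":0,"dz":-0.0015,"wx":0,"wy":0,"wz":0}]'
```

```text
clock: 10.72
eef_pos: [545.5, -190.6, 145.5]
eef_rot: [-3.142, 0.0, 3.094]
wrist_force: [-0.9, 0.1, -3.4]
finger_gap: 13.1
finger_force: 55.0
```

```bash
python3 -m inch '[{"gripper":0,"dx":0,"dy":0,"dz":-0.0005,"wx":0,"wy":0,"wz":0},{"gripper":0,"dx":0,"dy":0,"dz":-0.001,"wx":0,"wy":0,"wz":0},{"gripper":0,"dx":0,"dy":0,"dz":-0.001,"wx":0,"wy":0,"wz":0},{"gripper":0,"dx":0,"dy":0,"dz":-0.001,"wx":0,"wy":0,"wz":0},{"gripper":0,"dx":0,"dy":0,"dz":-0.001,"wx":0,"wy":0,"wz":0}]'
```

```text
clock: 11.13
eef_pos: [545.5, -190.7, 144.7]
eef_rot: [-3.141, 0.0, 3.094]
wrist_force: [-1.7, 0.4, -0.0]
finger_gap: 13.9
finger_force: 55.0
```

```bash
python3 -m inch '[{"gripper":0,"dx":0,"dy":0,"dz":-0.0005,"wx":0,"wy":0,"wz":0},{"gripper":0,"dx":0,"dy":0,"dz":-0.001,"wx":0,"wy":0,"wz":0},{"gripper":0,"dx":0,"dy":0,"dz":-0.001,"wx":0,"wy":0,"wz":0},{"gripper":0,"dx":0,"dy":0,"dz":-0.001,"wx":0,"wy":0,"wz":0},{"gripper":0,"dx":0,"dy":0,"dz":-0.001,"wx":0,"wy":0,"wz":0}]'
```

```text
clock: 11.55
eef_pos: [545.6, -190.7, 143.7]
eef_rot: [-3.141, 0.0, 3.094]
wrist_force: [-2.5, 0.5, 4.8]
finger_gap: 13.3
finger_force: 55.0
```

```bash
python3 -m inch '[{"gripper":0,"dx":0,"dy":0,"dz":-0.0005,"wx":0,"wy":0,"wz":0},{"gripper":0,"dx":0,"dy":0,"dz":-0.001,"wx":0,"wy":0,"wz":0},{"gripper":0,"dx":0,"dy":0,"dz":-0.001,"wx":0,"wy":0,"wz":0},{"gripper":0,"dx":0,"dy":0,"dz":-0.001,"wx":0,"wy":0,"wz":0},{"gripper":0,"dx":0,"dy":0,"dz":-0.001,"wx":0,"wy":0,"wz":0}]'
```

```text
clock: 11.97
eef_pos: [545.6, -190.7, 143.0]
eef_rot: [-3.141, 0.001, 3.094]
wrist_force: [-3.4, 2.2, 8.7]
finger_gap: 13.7
finger_force: 55.0
```

```bash
python3 -m inch '[{"gripper":0,"dx":0,"dy":0,"dz":0.0005,"wx":0,"wy":0,"wz":0},{"gripper":0,"dx":0,"dy":0,"dz":0.001,"wx":0,"wy":0,"wz":0},{"gripper":0,"dx":0,"dy":0,"dz":0.0015,"wx":0,"wy":0,"wz":0},{"gripper":0,"dx":0,"dy":0,"dz":0.0015,"wx":0,"wy":0,"wz":0},{"gripper":0,"dx":0,"dy":0,"dz":0.0015,"wx":0,"wy":0,"wz":0}]'
python3 - <<'E'
from h import *
print(manip.read_state()["moment"])
a=cv2.resize(manip.camera("scene")[120:270,170:330],(800,600)[:2],interpolation=2)
cv2.imwrite("pics/s5.png",cv2.resize(a,(640,600)))
E
```

```text
clock: 12.38
eef_pos: [545.5, -190.7, 143.9]
eef_rot: [-3.141, 0.0, 3.093]
wrist_force: [-1.4, -0.7, 4.1]
finger_gap: 13.6
finger_force: 55.0
[0.14217218 0.25843687 0.03165354]
```

View pics/s5.png

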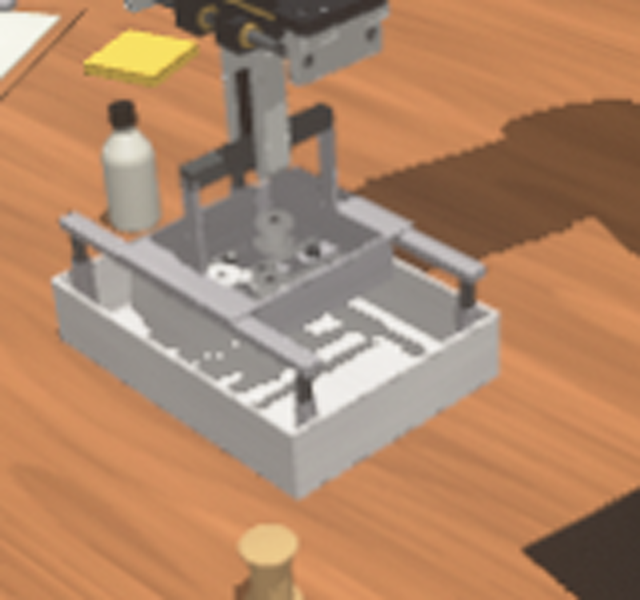

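The basket hangs between the runners by its flanges, near mid-length. The runner's near end is at (312,365). I'll ease off so it rests lightly, then try one shake.

```bash
python3 -m inch '[{"gripper":0,"dx":0,"dy":0,"dz":0.0008,"wx":0,"wy":0,"wz":0},{"gripper":0,"dx":0,"dy":0,"dz":0.0008,"wx":0,"wy":0,"wz":0},{"gripper":0,"dx":0,"dy":0,"dz":0.0008,"wx":0,"wy":0,"wz":0},{"gripper":0,"dx":0,"dy":0,"dz":0.0008,"wx":0,"wy":0,"wz":0},{"gripper":0,"dx":0,"dy":0,"dz":0.0008,"wx":0,"wy":0,"wz":0}]'
python3 -m inch '[{"gripper":0,"dx":0.0012,"dy":0.025,"dz":0,"wx":0,"wy":0,"wz":0},{"gripper":0,"dx":-0.0005,"dy":-0.01,"dz":0,"wx":0,"wy":0,"wz":0},{"gripper":0,"dx":-0.0012,"dy":-0.025,"dz":0,"wx":0,"wy":0,"wz":0},{"gripper":0,"dx":0.0005,"dy":0.01,"dz":0,"wx":0,"wy":0,"wz":0},{"gripper":0,"dx":0.0012,"dy":0.025,"dz":0,"wx":0,"wy":0,"wz":0}]'
python3 -m inch '[{"gripper":0,"dx":-0.0012,"dy":-0.025,"dz":0,"wx":0,"wy":0,"wz":0},{"gripper":0,"dx":-0.0012,"dy":-0.025,"dz":0,"wx":0,"wy":0,"wz":0},{"gripper":0,"dx":-0.0012,"dy":-0.025,"dz":0,"wx":0,"wy":0,"wz":0},{"gripper":0,"dx":-0.0012,"dy":-0.025,"dz":0,"wx":0,"wy":0,"wz":0},{"gripper":0,"dx":-0.0012,"dy":-0.025,"dz":0,"wx":0,"wy":0,"wz":0}]'
```

```text
clock: 12.85
eef_pos: [545.5, -190.7, 144.6]
eef_rot: [3.142, -0.0, 3.094]
wrist_force: [-0.9, -0.6, 0.5]
finger_gap: 13.3
finger_force: 55.0
clock: 13.27
eef_pos: [546.4, -165.5, 144.5]
eef_rot: [3.141, -0.0, 3.091]
wrist_force: [0.5, -1.2, 1.9]
finger_gap: 13.5
finger_force: 55.0
clock: 13.68
eef_pos: [545.4, -190.5, 144.7]
eef_rot: [-3.142, -0.0, 3.093]
wrist_force: [-0.9, -1.7, 0.9]
finger_gap: 13.4
finger_force: 55.0
```

```bash
A='x'; python3 -m inch '[{"gripper":0,"dx":0.0013,"dy":0.027,"dz":0,"wx":0,"wy":0,"wz":0},{"gripper":0,"dx":-0.0006,"dy":-0.013,"dz":0,"wx":0,"wy":0,"wz":0},{"gripper":0,"dx":-0.0013,"dy":-0.027,"dz":0,"wx":0,"wy":0,"wz":0},{"gripper":0,"dx":0.0006,"dy":0.013,"dz":0,"wx":0,"wy":0,"wz":0},{"gripper":0,"dx":0.0013,"dy":0.027,"dz":0,"wx":0,"wy":0,"wz":0}]'
python3 -m inch '[{"gripper":0,"dx":-0.0019,"dy":-0.04,"dz":0,"wx":0,"wy":0,"wz":0},{"gripper":0,"dx":-0.0026,"dy":-0.054,"dz":0,"wx":0,"wy":0,"wz":0},{"gripper":0,"dx":-0.0007,"dy":-0.014,"dz":0,"wx":0,"wy":0,"wz":0},{"gripper":0,"dx":0,"dy":0,"dz":0,"wx":0,"wy":0,"wz":0},{"gripper":0,"dx":-0.0019,"dy":-0.04,"dz":0,"wx":0,"wy":0,"wz":0}]'
python3 -m inch '[{"gripper":0,"dx":-0.0007,"dy":-0.014,"dz":0,"wx":0,"wy":0,"wz":0},{"gripper":0,"dx":0.0012,"dy":0.026,"dz":0,"wx":0,"wy":0,"wz":0},{"gripper":0,"dx":0.0019,"dy":0.04,"dz":0,"wx":0,"wy":0,"wz":0},{"gripper":0,"dx":0,"dy":0,"dz":0,"wx":0,"wy":0,"wz":0},{"gripper":0,"dx":-0.0007,"dy":-0.014,"dz":0,"wx":0,"wy":0,"wz":0}]'
python3 -m inch '[{"gripper":0,"dx":0.0019,"dy":0.04,"dz":0,"wx":0,"wy":0,"wz":0},{"gripper":0,"dx":0.0026,"dy":0.054,"dz":0,"wx":0,"wy":0,"wz":0},{"gripper":0,"dx":0.0007,"dy":0.014,"dz":0,"wx":0,"wy":0,"wz":0},{"gripper":0,"dx":0,"dy":0,"dz":0,"wx":0,"wy":0,"wz":0},{"gripper":0,"dx":0.0019,"dy":0.04,"dz":0,"wx":0,"wy":0,"wz":0}]'
python3 -c "
from cell import manip;s=manip.read_state();print(s['wrist_force'],s['eef_pos'],s['moment'])"
```

```text
clock: 14.1
eef_pos: [546.4, -162.8, 144.5]
eef_rot: [3.141, -0.0, 3.091]
wrist_force: [0.3, -0.5, 0.4]
finger_gap: 13.4
finger_force: 55.0
clock: 14.52
eef_pos: [546.0, -196.6, 145.0]
eef_rot: [3.139, -0.0, 3.101]
wrist_force: [1.0, 3.2, -0.6]
finger_gap: 13.3
finger_force: 55.0
clock: 14.93
eef_pos: [544.3, -218.8, 144.9]
eef_rot: [-3.141, 0.0, 3.096]
wrist_force: [0.4, -0.3, -0.4]
finger_gap: 13.5
finger_force: 55.0
clock: 15.35
eef_pos: [545.6, -184.8, 144.7]
eef_rot: [-3.139, 0.001, 3.086]
wrist_force: [1.1, -0.9, 0.2]
finger_gap: 13.4
finger_force: 55.0
[ 1.11968699 -0.93359855  0.22712996] [ 545.56851123 -184.75743507  144.65151082] [-0.12387987 -0.05846475 -0.02733682]
```

```bash
python3 -m inch '[{"gripper":0,"dx":0.0007,"dy":0.014,"dz":0,"wx":0,"wy":0,"wz":0},{"gripper":0,"dx":-0.0012,"dy":-0.026,"dz":0,"wx":0,"wy":0,"wz":0},{"gripper":0,"dx":-0.0019,"dy":-0.04,"dz":0,"wx":0,"wy":0,"wz":0},{"gripper":0,"dx":0,"dy":0,"dz":0,"wx":0,"wy":0,"wz":0},{"gripper":0,"dx":0.0007,"dy":0.014,"dz":0,"wx":0,"wy":0,"wz":0}]' | sed -n '2p;4p'
python3 -m inch '[{"gripper":0,"dx":-0.0019,"dy":-0.04,"dz":0,"wx":0,"wy":0,"wz":0},{"gripper":0,"dx":-0.0026,"dy":-0.054,"dz":0,"wx":0,"wy":0,"wz":0},{"gripper":0,"dx":-0.0007,"dy":-0.014,"dz":0,"wx":0,"wy":0,"wz":0},{"gripper":0,"dx":0,"dy":0,"dz":0,"wx":0,"wy":0,"wz":0},{"gripper":0,"dx":-0.0019,"dy":-0.04,"dz":0,"wx":0,"wy":0,"wz":0}]' | sed -n '2p;4p'
python3 -m inch '[{"gripper":0,"dx":-0.0007,"dy":-0.014,"dz":0,"wx":0,"wy":0,"wz":0},{"gripper":0,"dx":0.0012,"dy":0.026,"dz":0,"wx":0,"wy":0,"wz":0},{"gripper":0,"dx":0.0019,"dy":0.04,"dz":0,"wx":0,"wy":0,"wz":0},{"gripper":0,"dx":0,"dy":0,"dz":0,"wx":0,"wy":0,"wz":0},{"gripper":0,"dx":-0.0007,"dy":-0.014,"dz":0,"wx":0,"wy":0,"wz":0}]' | sed -n '2p;4p'
python3 -m inch '[{"gripper":0,"dx":0.0019,"dy":0.04,"dz":0,"wx":0,"wy":0,"wz":0},{"gripper":0,"dx":0.0026,"dy":0.054,"dz":0,"wx":0,"wy":0,"wz":0},{"gripper":0,"dx":0.0007,"dy":0.014,"dz":0,"wx":0,"wy":0,"wz":0},{"gripper":0,"dx":0,"dy":0,"dz":0,"wx":0,"wy":0,"wz":0},{"gripper":0,"dx":0.0019,"dy":0.04,"dz":0,"wx":0,"wy":0,"wz":0}]' | sed -n '2p;4p'
python3 -m inch '[{"gripper":0,"dx":-0.0003,"dy":-0.007,"dz":0,"wx":0,"wy":0,"wz":0},{"gripper":0,"dx":-0.0006,"dy":-0.013,"dz":0,"wx":0,"wy":0,"wz":0},{"gripper":0,"dx":-0.0006,"dy":-0.013,"dz":0,"wx":0,"wy":0,"wz":0},{"gripper":0,"dx":-0.0006,"dy":-0.013,"dz":0,"wx":0,"wy":0,"wz":0},{"gripper":0,"dx":-0.0006,"dy":-0.013,"dz":0,"wx":0,"wy":0,"wz":0}]'
python3 - <<'E'
from h import *
a=cv2.resize(manip.camera("scene")[135:255,180:300],(600,600),interpolation=2)
cv2.imwrite("pics/s6.png",a)
E
```

```text
eef_pos: [546.6, -162.5, 144.6]
wrist_force: [0.7, 0.2, 1.8]
eef_pos: [546.2, -196.3, 145.0]
wrist_force: [1.2, 0.6, -1.4]
eef_pos: [544.4, -218.6, 145.0]
wrist_force: [0.7, -0.2, -0.8]
eef_pos: [545.6, -184.6, 144.6]
wrist_force: [0.5, -2.2, -0.4]
clock: 17.43
eef_pos: [545.4, -191.1, 144.7]
eef_rot: [-3.141, 0.0, 3.093]
wrist_force: [0.6, -1.0, 0.1]
finger_gap: 13.8
finger_force: 55.0
```

View pics/s6.png

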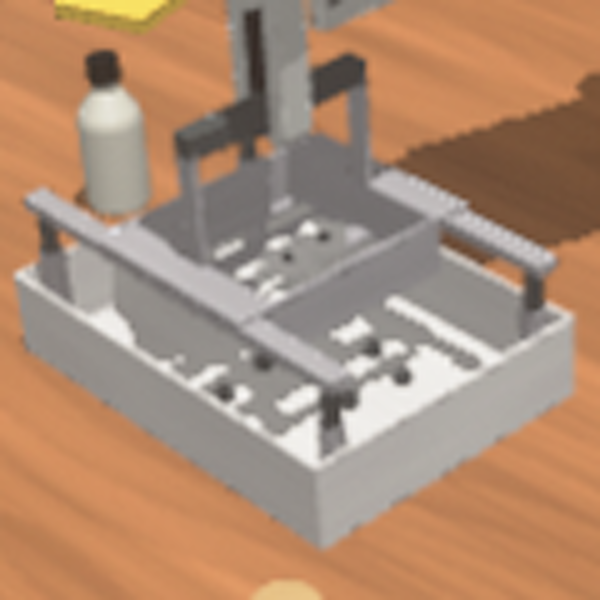

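The tray floor shows dark nuts near (262,360), (227,390), (372,345), (400,375) and maybe (347,397). The dark spots in the sieve at (320,233) and (287,255) could be bobbin holes or nuts. I'll do another shake round, then lift off and count the nuts on the tray from above.

```bash
python3 -m inch '[{"gripper":0,"dx":0.0013,"dy":0.027,"dz":0,"wx":0,"wy":0,"wz":0},{"gripper":0,"dx":-0.0006,"dy":-0.013,"dz":0,"wx":0,"wy":0,"wz":0},{"gripper":0,"dx":-0.0013,"dy":-0.027,"dz":0,"wx":0,"wy":0,"wz":0},{"gripper":0,"dx":0.0006,"dy":0.013,"dz":0,"wx":0,"wy":0,"wz":0},{"gripper":0,"dx":0.0013,"dy":0.027,"dz":0,"wx":0,"wy":0,"wz":0}]'  | sed -n '2p;4p'
python3 -m inch '[{"gripper":0,"dx":-0.0019,"dy":-0.04,"dz":0,"wx":0,"wy":0,"wz":0},{"gripper":0,"dx":-0.0026,"dy":-0.054,"dz":0,"wx":0,"wy":0,"wz":0},{"gripper":0,"dx":-0.0007,"dy":-0.014,"dz":0,"wx":0,"wy":0,"wz":0},{"gripper":0,"dx":0,"dy":0,"dz":0,"wx":0,"wy":0,"wz":0},{"gripper":0,"dx":-0.0019,"dy":-0.04,"dz":0,"wx":0,"wy":0,"wz":0}]' | sed -n '2p;4p'
python3 -m inch '[{"gripper":0,"dx":-0.0007,"dy":-0.014,"dz":0,"wx":0,"wy":0,"wz":0},{"gripper":0,"dx":0.0012,"dy":0.026,"dz":0,"wx":0,"wy":0,"wz":0},{"gripper":0,"dx":0.0019,"dy":0.04,"dz":0,"wx":0,"wy":0,"wz":0},{"gripper":0,"dx":0,"dy":0,"dz":0,"wx":0,"wy":0,"wz":0},{"gripper":0,"dx":-0.0007,"dy":-0.014,"dz":0,"wx":0,"wy":0,"wz":0}]' | sed -n '2p;4p'
python3 -m inch '[{"gripper":0,"dx":0.0019,"dy":0.04,"dz":0,"wx":0,"wy":0,"wz":0},{"gripper":0,"dx":0.0026,"dy":0.054,"dz":0,"wx":0,"wy":0,"wz":0},{"gripper":0,"dx":0.0007,"dy":0.014,"dz":0,"wx":0,"wy":0,"wz":0},{"gripper":0,"dx":0,"dy":0,"dz":0,"wx":0,"wy":0,"wz":0},{"gripper":0,"dx":0.0019,"dy":0.04,"dz":0,"wx":0,"wy":0,"wz":0}]' | sed -n '2p;4p'
python3 -m inch '[{"gripper":0,"dx":-0.0003,"dy":-0.007,"dz":0,"wx":0,"wy":0,"wz":0},{"gripper":0,"dx":-0.0006,"dy":-0.013,"dz":0,"wx":0,"wy":0,"wz":0},{"gripper":0,"dx":-0.0006,"dy":-0.013,"dz":0,"wx":0,"wy":0,"wz":0},{"gripper":0,"dx":-0.0006,"dy":-0.013,"dz":0,"wx":0,"wy":0,"wz":0},{"gripper":0,"dx":-0.0006,"dy":-0.013,"dz":0,"wx":0,"wy":0,"wz":0}]'
python3 -m inch '[{"gripper":0,"dx":0,"dy":0,"dz":0.001,"wx":0,"wy":0,"wz":0},{"gripper":0,"dx":0,"dy":0,"dz":0.004,"wx":0,"wy":0,"wz":0},{"gripper":0,"dx":0,"dy":0,"dz":0.009,"wx":0,"wy":0,"wz":0},{"gripper":0,"dx":0,"dy":0,"dz":0.016,"wx":0,"wy":0,"wz":0},{"gripper":0,"dx":0,"dy":0,"dz":0.024,"wx":0,"wy":0,"wz":0}]'
python3 -m inch '[{"gripper":0,"dx":0,"dy":0,"dz":0.007,"wx":0,"wy":0,"wz":0},{"gripper":0,"dx":0,"dy":0,"dz":0.014,"wx":0,"wy":0,"wz":0},{"gripper":0,"dx":0,"dy":0,"dz":0.02,"wx":0,"wy":0,"wz":0},{"gripper":0,"dx":0,"dy":0,"dz":0.024,"wx":0,"wy":0,"wz":0},{"gripper":0,"dx":0,"dy":0,"dz":0.026,"wx":0,"wy":0,"wz":0}]'
```

```text
eef_pos: [546.4, -163.1, 144.6]
wrist_force: [-1.5, -0.5, 1.7]
eef_pos: [546.0, -196.9, 145.0]
wrist_force: [1.6, 1.8, -0.7]
eef_pos: [544.3, -218.9, 144.9]
wrist_force: [-0.8, -0.4, -0.9]
eef_pos: [545.6, -184.8, 144.6]
wrist_force: [1.2, -1.4, 1.5]
clock: 19.57
eef_pos: [545.4, -191.2, 144.7]
eef_rot: [-3.141, 0.0, 3.093]
wrist_force: [-0.3, -1.3, 0.8]
finger_gap: 13.3
finger_force: 55.0
clock: 19.98
eef_pos: [545.4, -190.5, 169.3]
eef_rot: [3.141, -0.001, 3.094]
wrist_force: [-0.1, -0.1, -4.3]
finger_gap: 13.7
finger_force: 55.0
clock: 20.4
eef_pos: [545.6, -190.7, 195.5]
eef_rot: [-3.141, 0.001, 3.094]
wrist_force: [-1.2, 0.8, -4.0]
finger_gap: 13.4
finger_force: 55.0
```

```bash
python3 -m inch '[{"gripper":0,"dx":0,"dy":0.002,"dz":0,"wx":0,"wy":0,"wz":0},{"gripper":0,"dx":-0.0007,"dy":0.007,"dz":0,"wx":0,"wy":0,"wz":0},{"gripper":0,"dx":-0.0014,"dy":0.015,"dz":0,"wx":0,"wy":0,"wz":0},{"gripper":0,"dx":-0.0025,"dy":0.026,"dz":0,"wx":0,"wy":0,"wz":0},{"gripper":0,"dx":-0.0038,"dy":0.04,"dz":0,"wx":0,"wy":0,"wz":0}]' | sed -n 2p
python3 -m inch '[{"gripper":0,"dx":-0.0013,"dy":0.014,"dz":0,"wx":0,"wy":0,"wz":0},{"gripper":0,"dx":-0.0027,"dy":0.028,"dz":0,"wx":0,"wy":0,"wz":0},{"gripper":0,"dx":-0.004,"dy":0.042,"dz":0,"wx":0,"wy":0,"wz":0},{"gripper":0,"dx":-0.0054,"dy":0.056,"dz":0,"wx":0,"wy":0,"wz":0},{"gripper":0,"dx":-0.0067,"dy":0.07,"dz":0,"wx":0,"wy":0,"wz":0}]' | sed -n 2p
python3 -m inch '[{"gripper":0,"dx":-0.0013,"dy":0.014,"dz":0,"wx":0,"wy":0,"wz":0},{"gripper":0,"dx":-0.0027,"dy":0.028,"dz":0,"wx":0,"wy":0,"wz":0},{"gripper":0,"dx":-0.004,"dy":0.042,"dz":0,"wx":0,"wy":0,"wz":0},{"gripper":0,"dx":-0.0054,"dy":0.056,"dz":0,"wx":0,"wy":0,"wz":0},{"gripper":0,"dx":-0.0067,"dy":0.07,"dz":0,"wx":0,"wy":0,"wz":0}]' | sed -n 2p
python3 -m inch '[{"gripper":0,"dx":-0.0013,"dy":0.014,"dz":0,"wx":0,"wy":0,"wz":0},{"gripper":0,"dx":-0.0027,"dy":0.028,"dz":0,"wx":0,"wy":0,"wz":0},{"gripper":0,"dx":-0.004,"dy":0.042,"dz":0,"wx":0,"wy":0,"wz":0},{"gripper":0,"dx":-0.0054,"dy":0.056,"dz":0,"wx":0,"wy":0,"wz":0},{"gripper":0,"dx":-0.0067,"dy":0.07,"dz":0,"wx":0,"wy":0,"wz":0}]' | sed -n 2p
python3 -m inch '[{"gripper":0,"dx":-0.0013,"dy":0.014,"dz":0,"wx":0,"wy":0,"wz":0},{"gripper":0,"dx":-0.0027,"dy":0.028,"dz":0,"wx":0,"wy":0,"wz":0},{"gripper":0,"dx":-0.004,"dy":0.042,"dz":0,"wx":0,"wy":0,"wz":0},{"gripper":0,"dx":-0.0054,"dy":0.056,"dz":0,"wx":0,"wy":0,"wz":0},{"gripper":0,"dx":-0.0067,"dy":0.07,"dz":0,"wx":0,"wy":0,"wz":0}]' | sed -n 2p
python3 -m inch '[{"gripper":0,"dx":-0.0012,"dy":0.013,"dz":0,"wx":0,"wy":0,"wz":0},{"gripper":0,"dx":-0.0022,"dy":0.023,"dz":0,"wx":0,"wy":0,"wz":0},{"gripper":0,"dx":-0.0029,"dy":0.03,"dz":0,"wx":0,"wy":0,"wz":0},{"gripper":0,"dx":-0.0033,"dy":0.034,"dz":0,"wx":0,"wy":0,"wz":0},{"gripper":0,"dx":-0.0035,"dy":0.0358,"dz":0,"wx":0,"wy":0,"wz":0}]'
python3 - <<'E'
from h import *
t=manip.camera("top");s=manip.camera("scene")
cv2.imwrite("pics/t7.png",t);cv2.imwrite("pics/s7.png",s)
P=place([545.4,-190.7,-.048],[(86,121,3),(86,-121,3),(-86,-121,3),(-86,121,3)])
g=cv2.cvtColor(t,6);m=np.zeros_like(g);cv2.fillPoly(m,[proj("top",P).astype(np.int32)],255)
n,l,st,c=cv2.connectedComponentsWithStats(((g<100)&(m>0)).astype(np.uint8))
for i in range(1,n):print(st[i][4],c[i].round(1),g[l==i].min())
E
```

```text
eef_pos: [541.4, -149.6, 194.4]
eef_pos: [534.8, -79.0, 194.8]
eef_pos: [528.0, -9.2, 194.8]
eef_pos: [521.2, 60.8, 194.8]
eef_pos: [514.4, 130.8, 194.8]
clock: 22.9
eef_pos: [511.3, 165.6, 194.7]
eef_rot: [-3.142, -0.0, 3.094]
wrist_force: [0.3, -0.4, -4.4]
finger_gap: 13.3
finger_force: 55.0
9 [315.8 204.8] 67
11 [390.8 208.2] 67
8 [354.5 215. ] 47
7 [356.7 226. ] 64
7 [336.7 228. ] 40
7 [335.  239.7] 71
7 [345.1 242.3] 30
2 [391.5 257. ] 93
```

Five nut-sized dark blobs are on the tray floor at (354,215), (357,226), (337,228), (335,240) and (345,242), so all five have dropped. Now I'll set the sieve down on the mat.

```bash
python3 -m inch '[{"gripper":0,"dx":0,"dy":0,"dz":-0.002,"wx":0,"wy":0,"wz":0},{"gripper":0,"dx":0,"dy":0,"dz":-0.006,"wx":0,"wy":0,"wz":0},{"gripper":0,"dx":0,"dy":0,"dz":-0.012,"wx":0,"wy":0,"wz":0},{"gripper":0,"dx":0,"dy":0,"dz":-0.02,"wx":0,"wy":0,"wz":0},{"gripper":0,"dx":0,"dy":0,"dz":-0.03,"wx":0,"wy":0,"wz":0}]' | sed -n 2p
python3 -m inch '[{"gripper":0,"dx":0,"dy":0,"dz":-0.01,"wx":0,"wy":0,"wz":0},{"gripper":0,"dx":0,"dy":0,"dz":-0.02,"wx":0,"wy":0,"wz":0},{"gripper":0,"dx":0,"dy":0,"dz":-0.03,"wx":0,"wy":0,"wz":0},{"gripper":0,"dx":0,"dy":0,"dz":-0.04,"wx":0,"wy":0,"wz":0},{"gripper":0,"dx":0,"dy":0,"dz":-0.048,"wx":0,"wy":0,"wz":0}]' | sed -n 2p
python3 -m inch '[{"gripper":0,"dx":0,"dy":0,"dz":-0.007,"wx":0,"wy":0,"wz":0},{"gripper":0,"dx":0,"dy":0,"dz":-0.013,"wx":0,"wy":0,"wz":0},{"gripper":0,"dx":0,"dy":0,"dz":-0.018,"wx":0,"wy":0,"wz":0},{"gripper":0,"dx":0,"dy":0,"dz":-0.022,"wx":0,"wy":0,"wz":0},{"gripper":0,"dx":0,"dy":0,"dz":-0.025,"wx":0,"wy":0,"wz":0}]'
python3 -m inch '[{"gripper":0,"dx":0,"dy":0,"dz":-0.0015,"wx":0,"wy":0,"wz":0},{"gripper":0,"dx":0,"dy":0,"dz":-0.003,"wx":0,"wy":0,"wz":0},{"gripper":0,"dx":0,"dy":0,"dz":-0.004,"wx":0,"wy":0,"wz":0},{"gripper":0,"dx":0,"dy":0,"dz":-0.005,"wx":0,"wy":0,"wz":0},{"gripper":0,"dx":0,"dy":0,"dz":-0.005,"wx":0,"wy":0,"wz":0}]'
```

```text
eef_pos: [511.4, 165.0, 164.0]
eef_pos: [511.1, 165.1, 115.4]
clock: 24.25
eef_pos: [511.4, 165.2, 91.4]
eef_rot: [3.142, 0.0, 3.094]
wrist_force: [0.5, 1.2, -4.1]
finger_gap: 13.6
finger_force: 55.0
clock: 24.67
eef_pos: [511.4, 165.2, 86.8]
eef_rot: [3.142, 0.0, 3.094]
wrist_force: [-0.7, -1.4, -3.6]
finger_gap: 13.4
finger_force: 55.0
```

```bash
python3 -m inch '[{"gripper":0,"dx":0,"dy":0,"dz":-0.0003,"wx":0,"wy":0,"wz":0},{"gripper":0,"dx":0,"dy":0,"dz":-0.0006,"wx":0,"wy":0,"wz":0},{"gripper":0,"dx":0,"dy":0,"dz":-0.0008,"wx":0,"wy":0,"wz":0},{"gripper":0,"dx":0,"dy":0,"dz":-0.001,"wx":0,"wy":0,"wz":0},{"gripper":0,"dx":0,"dy":0,"dz":-0.001,"wx":0,"wy":0,"wz":0}]'
```

```text
clock: 25.08
eef_pos: [511.4, 165.1, 85.7]
eef_rot: [-3.142, -0.0, 3.094]
wrist_force: [0.7, -0.4, -3.1]
finger_gap: 13.6
finger_force: 55.0
```

```bash
python3 -m inch '[{"gripper":0,"dx":0,"dy":0,"dz":-0.0002,"wx":0,"wy":0,"wz":0},{"gripper":0,"dx":0,"dy":0,"dz":-0.0004,"wx":0,"wy":0,"wz":0},{"gripper":0,"dx":0,"dy":0,"dz":-0.0005,"wx":0,"wy":0,"wz":0},{"gripper":0,"dx":0,"dy":0,"dz":-0.0005,"wx":0,"wy":0,"wz":0},{"gripper":0,"dx":0,"dy":0,"dz":-0.0005,"wx":0,"wy":0,"wz":0}]'
```

```text
clock: 25.5
eef_pos: [511.4, 165.1, 85.3]
eef_rot: [-3.142, 0.0, 3.094]
wrist_force: [-1.2, 0.1, -2.0]
finger_gap: 13.2
finger_force: 55.0
```

```bash
python3 -m inch '[{"gripper":0,"dx":0,"dy":0,"dz":-0.0003,"wx":0,"wy":0,"wz":0},{"gripper":0,"dx":0,"dy":0,"dz":-0.0003,"wx":0,"wy":0,"wz":0},{"gripper":0,"dx":0,"dy":0,"dz":-0.0003,"wx":0,"wy":0,"wz":0},{"gripper":0,"dx":0,"dy":0,"dz":-0.0003,"wx":0,"wy":0,"wz":0},{"gripper":0,"dx":0,"dy":0,"dz":-0.0003,"wx":0,"wy":0,"wz":0}]' 10
python3 -m inch '[{"gripper":0.2,"dx":0,"dy":0,"dz":0,"wx":0,"wy":0,"wz":0},{"gripper":0.4,"dx":0,"dy":0,"dz":0,"wx":0,"wy":0,"wz":0},{"gripper":0.6,"dx":0,"dy":0,"dz":0,"wx":0,"wy":0,"wz":0},{"gripper":0.6,"dx":0,"dy":0,"dz":0,"wx":0,"wy":0,"wz":0},{"gripper":0.6,"dx":0,"dy":0,"dz":0,"wx":0,"wy":0,"wz":0}]'
python3 -m inch '[{"gripper":0.6,"dx":0,"dy":0,"dz":0,"wx":0,"wy":0,"wz":0},{"gripper":0.6,"dx":0,"dy":0,"dz":0,"wx":0,"wy":0,"wz":0},{"gripper":0.6,"dx":0,"dy":0,"dz":0,"wx":0,"wy":0,"wz":0},{"gripper":0.6,"dx":0,"dy":0,"dz":0,"wx":0,"wy":0,"wz":0},{"gripper":0.6,"dx":0,"dy":0,"dz":0,"wx":0,"wy":0,"wz":0}]'
```

```text
clock: 25.92
eef_pos: [511.5, 165.2, 85.3]
eef_rot: [3.142, 0.0, 3.094]
wrist_force: [-2.5, -1.5, 4.5]
finger_gap: 13.9
finger_force: 10.0
clock: 26.33
eef_pos: [511.4, 165.2, 84.9]
eef_rot: [3.142, 0.0, 3.094]
wrist_force: [-0.7, -0.2, 0.1]
finger_gap: 42.0
finger_force: 0.0
clock: 26.75
eef_pos: [511.4, 165.2, 84.9]
eef_rot: [3.142, -0.0, 3.093]
wrist_force: [-0.7, -0.1, 0.5]
finger_gap: 56.2
finger_force: 0.0
```

Released. I'll rise clear, back away from the camera's view, and check.

```bash
python3 -m inch '[{"gripper":0.6,"dx":0,"dy":0,"dz":0.01,"wx":0,"wy":0,"wz":0},{"gripper":0.6,"dx":0,"dy":0,"dz":0.03,"wx":0,"wy":0,"wz":0},{"gripper":0.6,"dx":0,"dy":0,"dz":0.055,"wx":0,"wy":0,"wz":0},{"gripper":0.6,"dx":0,"dy":0,"dz":0.085,"wx":0,"wy":0,"wz":0},{"gripper":0.6,"dx":0,"dy":0,"dz":0.115,"wx":0,"wy":0,"wz":0}]' | sed -n '2p;4p'
python3 -m inch '[{"gripper":0.6,"dx":-0.02,"dy":0.02,"dz":0.01,"wx":0,"wy":0,"wz":0},{"gripper":0.6,"dx":-0.04,"dy":0.045,"dz":0.01,"wx":0,"wy":0,"wz":0},{"gripper":0.6,"dx":-0.06,"dy":0.07,"dz":0.01,"wx":0,"wy":0,"wz":0},{"gripper":0.6,"dx":-0.08,"dy":0.095,"dz":0.01,"wx":0,"wy":0,"wz":0},{"gripper":0.6,"dx":-0.095,"dy":0.115,"dz":0.01,"wx":0,"wy":0,"wz":0}]' | sed -n '2p;4p'
python3 -m inch '[{"gripper":0.6,"dx":-0.02,"dy":0.025,"dz":0,"wx":0,"wy":0,"wz":0},{"gripper":0.6,"dx":-0.04,"dy":0.05,"dz":0,"wx":0,"wy":0,"wz":0},{"gripper":0.6,"dx":-0.06,"dy":0.07,"dz":0,"wx":0,"wy":0,"wz":0},{"gripper":0.6,"dx":-0.075,"dy":0.09,"dz":0,"wx":0,"wy":0,"wz":0},{"gripper":0.6,"dx":-0.08,"dy":0.1,"dz":0,"wx":0,"wy":0,"wz":0}]' | sed -n '2p;4p'
python3 - <<'E'
from h import *
t=manip.camera("top");s=manip.camera("scene")
z=lambda im,x,y,w,h,W,H:cv2.resize(im[y:y+h,x:x+w],(W,H),interpolation=2)
a=np.hstack([z(t,190,195,100,75,400,300),z(t,300,185,110,90,400,300)])
b=np.hstack([z(s,295,200,120,90,400,300),z(s,0,0,560,420,400,300)])
cv2.imwrite("pics/f.png",np.vstack([a,b]))
E
```

```text
eef_pos: [511.1, 165.1, 201.9]
wrist_force: [0.8, 0.5, 0.5]
eef_pos: [414.9, 281.5, 211.0]
wrist_force: [0.6, 0.7, -0.2]
eef_pos: [334.6, 381.9, 210.9]
wrist_force: [0.2, 0.3, 0.2]
```

View pics/f.png

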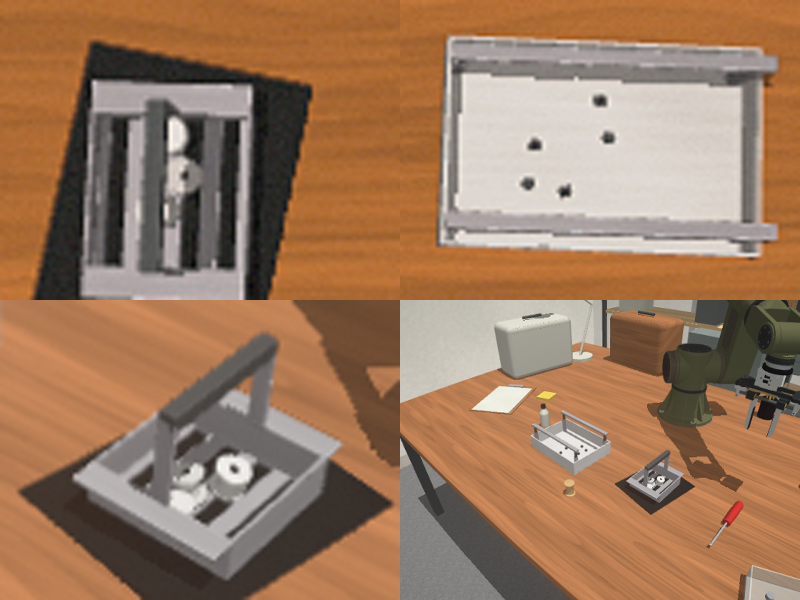

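The five nuts are on the tray floor at (600,100), (608,137), (534,145), (527,183) and (565,190). The sieve stands upright on the mat with all three bobbins inside, and the bystanders are untouched.

```bash
python3 -c "
from cell import manip;print(manip.sign_off())"
```

```text
the job is handed in; nothing more can be done
None
```

The job is handed in at about 28 s on the clock: all five nuts are in the tray, the sieve with its three bobbins is upright on its mat and released, and the screwdriver, oil bottle and reel were not touched.

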